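Kit the photometer's lens stack, filter mount and cuvette carrier

ROBOT

A 6-joint arm with a two-finger parallel gripper is mounted at the origin on the work surface. World frame = base frame: x ahead of the robot, y to its left, z up, the work surface at z = 0. Lengths are in m, angles in rad, forces in N, time in s.
With the tool pointing down it reaches from about 0.3 to 0.875 m from the base axis. Payload 6.4 kg.
Tool frame: the origin (TCP) lies midway between the tips of the shut fingers; the grasp point (between the pads) lies 19 mm behind it; z points along the fingers, y is the line along which they close (so a half turn about z gives the same grasp; the last joint's range is limited). The gripper opens to 85 mm and grips with 20 to 120 N. Pads are 22 mm wide; open, the fingers measure 114 mm over their backs; the gripper's body (76 mm by 85 mm) begins 54 mm behind the grasp point. The pads swing forward as they close: fully open they stand 13 mm farther back than shut.
Start: joints at [1.029, 0.181, 1.607, -0, 1.354, -0.206], TCP at [0.189, 0.543, 0.231] pointing down, gripper open.
Joint ranges: [-2.99, 2.99], [-0.89, 2.07], [0.3, 2.58], [-1.14, 4.28], [0, 2.63], [-3.12, 3.12]. Speed limits (rad/s): [2.57, 2.57, 3.01, 3.14, 3.14, 3.14].

INTERFACE

Orientations are given as a unit quaternion [w, x, y, z].
In Python, from bench import ctrl gives the robot as it stands.
- The arm moves only by the tool drive_tool, never from a script. Its argument "plan" is a list that holds one entry, the list of rows, each a list of 4 numbers: the shift along the tool's x, y, z scaled (see below), then the turn about the tool's z scaled (see below). In form: [[[x, y, z, roll], ...]]. A call has 1 to 12 rows; each row is the pose to reach, as a shift and turn from the pose commanded when the call began, along the tool's axes at that moment, turning the shorter way round; what a row does not reach only later rows make up. The controller multiplies each number of a shift by 400 mm and each number of a turn by 180 degrees. A row lasts 1/12 s, in which the tool goes at most 41.7 mm and 7.16 degrees, less where a joint would pass 70% of its speed; a pose out of reach is approached as far as the arm can. A call with a number of a shift or a turn outside -1 to 1 is refused whole. A call with a gripper value outside its range is refused whole. "jaw" is the closure, from 0 (fully open) to 1 (shut), set as the call begins (left out, the last holds). The fingers move at their own pace and stop on an object; the grip force is fixed at half the most. Time passes only in rows, so rows that repeat a pose let the fingers close. It gives the time, the measured TCP pose, the force, the opening and the grip force at its end, in the units of the state.
- ctrl.get_obs(): the state, without advancing time (a new reading comes with each control period).
- ctrl.camera(name): name is "scene" or "top" or "wrist"; returns (picture, depth): 400x640x3 uint8, red, green, blue; 400x640 float32, m along the optical axis (not along the pixel's ray), 0 where there is no reading.
- ctrl.camera_info(name): a dict with "camera_matrix" (3x3 intrinsics, pixels), "R" (3x3) and "t" (3): a world point X has camera coordinates R X + t; the wrist camera has in their place "T_tool_cam" (4x4, takes a point from camera to tool coordinates, whose origin is the TCP and whose axes are the flange's). Camera axes: x right, y down, z forward; pixel columns grow to the right and rows downward; lengths in m; the calibration is good to about 2 mm. The wrist camera is an equidistant fisheye: a pixel r from the principal point sees the ray r / f radians off the axis. A picture is of the moment at which its call begins: read the wrist's pose just before it. camera_info takes no time and is no camera call.
- ctrl.hand_in(): hands the job in; it is judged then, once.
The state is a dict: "time_s": time; "q": joint angles; "dq": joint speeds; "joint_efforts": joint torques, N m; "eef_pos": TCP position; "eef_rot": TCP orientation; "wrist_force": force on the tool from outside, world axes, zero at the start; "torque": the same for the moment, N m; "opening": opening from 0.0 (shut) to 1.0 (fully open); "grasp_force": force on a finger pad.
Only numpy, scipy, OpenCV 4.12 (cv2) and the standard library are available. Lean on these libraries where they do the work, as an engineer would, in place of code of your own. Each camera call takes 0.05 s, during which the arm holds its last target. There are 200 camera calls.

TASK

Get the photometer parts ready for rebuilding: stack the lens cell between its four pins, first the spacer, then the lens blank (dome up), then the retaining ring (lugs up) on top, each lying flat. Put the square filter mount and the long cuvette carrier upright, each flat on the floor of the white tray of its own shape. Leave the brown bottle and the clear beaker where they stand, and let go of everything.

Things in the scene. Friction and masses are not known exactly. Their poses are not given: they have to be found in the camera images.
- spacer: Plain bare-aluminium tube ring, no lugs: outer diameter 50 mm, hole 40 mm, 14 mm high. Loose, standing flat on the bench. Origin: centre of its underside, z up.
- lens: Clear glass lens blank: disc of 50 mm diameter, cylindrical edge 12 mm high, with a low dome of 31 mm diameter on top (15 mm high in all). Loose, flat on the bench, dome up. Origin: centre of its flat underside, z up.
- retaining_ring: Dark steel ring: outer diameter 50 mm, hole 34 mm, 12 mm high, with two small raised lugs on its upper face, one at either side (along its x axis, 21 mm from the centre, standing 4.5 mm above the face). Loose, flat on the bench, lugs up. Origin: centre of its underside, z up.
- filter_mount: Black square block 48 x 48 mm, 26 mm high, a round amber window with a metal rim on its top face. Loose, window up. Origin: centre of its underside, x and y square to its sides, z up.
- cuvette_carrier: White long block 30 mm (x) by 90 mm (y), 28 mm high, with a row of four square wells along its top. Loose, wells up. Origin: centre of its underside, z up.
- lens_cell: Fixed round aluminium base, 84 mm diameter, 8 mm thick, with four 6 mm steel pins (tops 47 mm above the bench, cone tips from 41 mm up) 31 mm from the centre at 40, 140, 220, 320 degrees from its x axis: 3 mm play round a 50 mm disc. The wide gaps (41 mm) face its +y and -y: fingers closing along its y pass there. The stack stands on the base. Origin: centre of its underside, on the bench, z up.
- square_tray: Fixed white square tray, 72 x 72 mm outside, recess 62 x 62 mm with a dark floor 4 mm above the bench and a rim 8 mm above the bench. Origin: centre of its underside on the bench, x and y square to its sides, z up.
- long_tray: Fixed white long tray, 54 mm (x) by 116 mm (y) outside, recess 44 x 106 mm with a dark floor 4 mm above the bench and a rim 8 mm above the bench. Origin: centre of its underside on the bench, z up.
- bottle: Brown glass bottle with white cap, 48 mm diameter, 100 mm high, standing loose between the trays and cell; leave it alone. Origin: centre of its underside.
- beaker: Clear open beaker, 52 mm across the rim, 65 mm high, standing loose between the trays and cell; leave it alone. Origin: centre of its underside.
Not all that is in view belongs to the job. What is shaped like the lens but yellow is not meant. Leave any purple look-alike of the retaining_ring alone.

How it is judged:
By the outcome, as a careful person would: the job done as asked, in the order asked, and still so for the second after the job is handed in, with the robot touching nothing.
It also fails if it takes over 115 s, if anything falls off the work surface, if the arm or the gripper's body presses on something with over 40 N, if the wrist force passes 120 N, or if a joint passes its speed limit or range.

## Working session

There is one attempt and no reset: what is moved stays moved. The work goes in short steps, Python scripts to look and compute and a tool call to move; the robot and the scene stay as the last step left them, time stands still between calls to the robot, and variables do not carry over. Pictures are saved under pics/ and viewed, at most 14 in all, crops included, and the job is handed in when it is done.

Besides the shell and the picture viewer there is one more tool, called after ">>>" in YAML: its name, and indented under it one key for each argument. drive_tool: Moves the arm, as the interface text tells. Its arguments: {"type":"object","properties":{"plan":{"type":"array"},"jaw":{"type":"number"}},"required":["plan"]}

```bash
ls; mkdir -p pics; python3 - <<'E'
from bench import ctrl
import cv2,numpy as np
np.set_printoptions(precision=4,suppress=True)
o=ctrl.get_obs();print(o)
for n in("scene","top","wrist"):
    i=ctrl.camera_info(n);print(n,i)
    p,d=ctrl.camera(n);cv2.imwrite(f"pics/{n}0.png",p[:,:,::-1]);np.save(f"pics/{n}0.npy",d)
E
```

```text
pics
{'time_s': 0.0, 'q': array([ 1.0287,  0.1815,  1.608 ,  0.    ,  1.3538, -0.2063]), 'dq': array([-0.0006, -0.0014,  0.0001,  0.0002,  0.0011,  0.0001]), 'joint_efforts': array([  0.0009, -44.4878, -35.1335,  -0.0002,   0.0093,   0.    ]), 'eef_pos': array([0.1892, 0.5424, 0.2304]), 'eef_rot': array([-0.0003,  0.1671,  0.9859, -0.0008]), 'wrist_force': array([ 0.2061, -0.0664, -0.021 ]), 'torque': array([-0.0199,  0.0091, -0.0027]), 'grasp_force': 0.0, 'opening': 1.0002855816818903}
scene {'camera_matrix': array([[445.4719,   0.    , 319.2039],
       [  0.    , 445.4719, 193.8556],
       [  0.    ,   0.    ,   1.    ]]), 'R': array([[ 0.7825,  0.6226, -0.011 ],
       [ 0.5149, -0.6569, -0.5508],
       [-0.3501,  0.4253, -0.8346]]), 't': array([-0.3447, -0.2639,  1.2311])}
top {'camera_matrix': array([[439.3019,   0.    , 323.4211],
       [  0.    , 439.3019, 205.221 ],
       [  0.    ,   0.    ,   1.    ]]), 'R': array([[-0.0161, -0.9998, -0.0112],
       [-0.9833,  0.0179, -0.1812],
       [ 0.1813,  0.008 , -0.9834]]), 't': array([-0.0269,  0.4714,  1.02  ])}
wrist {'camera_matrix': array([[309.7069,   0.    , 315.3409],
       [  0.    , 309.7069, 196.4761],
       [  0.    ,   0.    ,   1.    ]]), 'T_tool_cam': array([[ 0.0005, -0.9607, -0.2774,  0.07  ],
       [ 1.    ,  0.0001,  0.0015, -0.0008],
       [-0.0014, -0.2774,  0.9607, -0.1432],
       [ 0.    ,  0.    ,  0.    ,  1.    ]])}
```

View pics/top0.png

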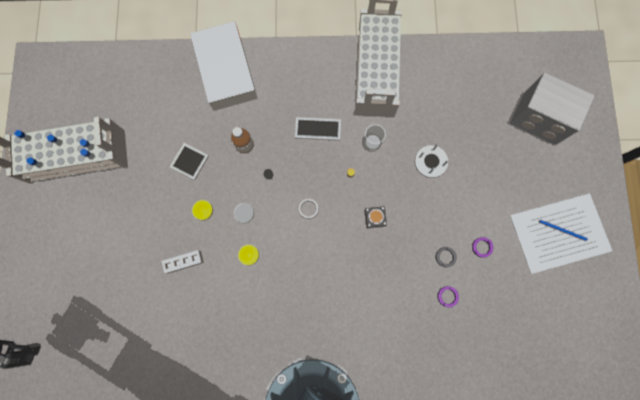

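View pics/scene0.png

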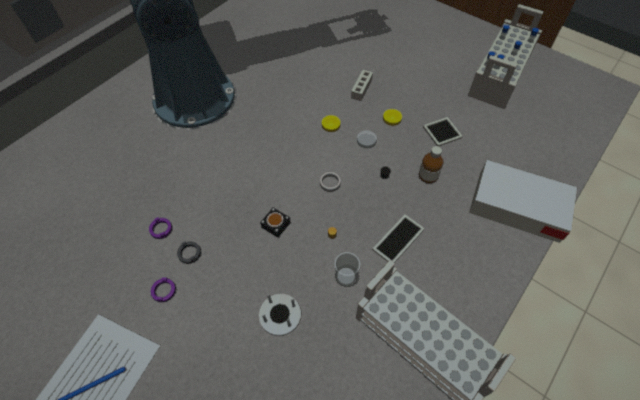

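Top view: the spacer is at (308,208), the lens (clear) at (243,213), with yellow look-alikes at (202,210) and (248,255). The retaining ring (dark) is at (446,257), with purple look-alikes at (483,247) and (448,297). The filter mount is at (375,217), carrier (182,262), cell (432,161), square tray (188,161), long tray (318,128), bottle (240,139) and beaker (374,136). The small dark cap (268,174) and small yellow item (351,172) are clutter. The scene view agrees: spacer (330,181), lens (367,139), ring (189,252), mount (275,221), carrier (362,84), cell (280,314).

```bash
python3 - <<'E'
import cv2
p=cv2.imread("pics/top0.png")
c=cv2.resize(p[110:310,150:490],None,fx=2.35,fy=2.35,interpolation=cv2.INTER_CUBIC)
c=cv2.convertScaleAbs(c,alpha=1.4,beta=10);cv2.imwrite("pics/top0c.png",c)
# hi-res pieces of scene for the same
q=cv2.imread("pics/scene0.png")
c=cv2.resize(q[60:340,140:470],None,fx=2.1,fy=2.1,interpolation=cv2.INTER_CUBIC)
cv2.imwrite("pics/scene0c.png",cv2.convertScaleAbs(c,alpha=1.4,beta=10))
E
```

```text
(no output)
```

View pics/top0c.png

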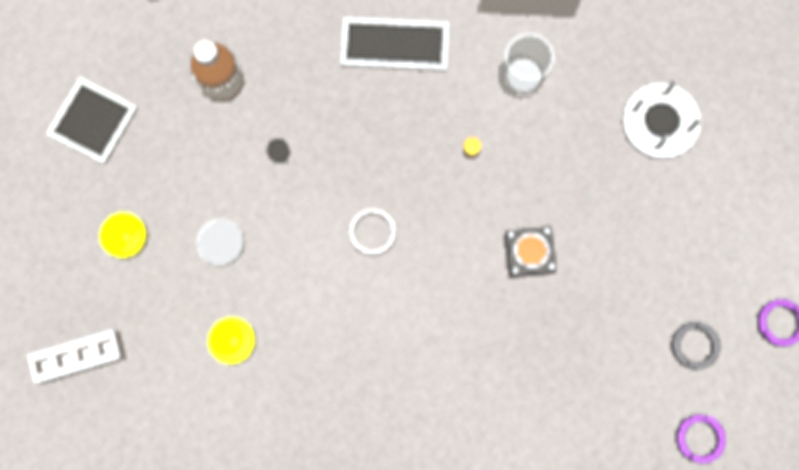

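View pics/scene0c.png

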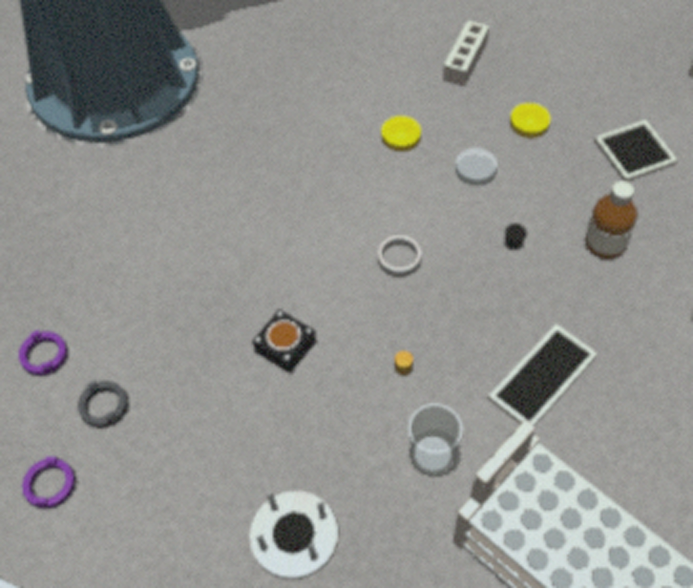

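Close crops confirm the choice. They show the clear lens at (220,241), clearly not yellow; the plain spacer at (372,231); the dark ring at (696,345); the mount at (531,250); and the carrier at (74,355). Next I triangulate from both views.

```bash
cat > h.py <<'E'
import numpy as np,cv2
from scipy.spatial.transform import Rotation as Ro
from bench import ctrl
np.set_printoptions(precision=4,suppress=True)
def ray(n,u):
    i=ctrl.camera_info(n);K,R,t=i["camera_matrix"],i["R"],i["t"]
    d=R.T@np.linalg.solve(K,[*u,1]);return -R.T@t,d/np.linalg.norm(d)
def tri(rs):
    A=sum(np.eye(3)-np.outer(d,d) for c,d in rs);b=sum((np.eye(3)-np.outer(d,d))@c for c,d in rs)
    x=np.linalg.solve(A,b);return x,max(np.linalg.norm((np.eye(3)-np.outer(d,d))@(x-c)) for c,d in rs)
def at(r,z): c,d=r;return c+d*(z-c[2])/d[2]
def pose():
    o=ctrl.get_obs();q=o["eef_rot"];return np.array(o["eef_pos"]),Ro.from_quat([q[1],q[2],q[3],q[0]])
def yaw(R): # world angle of tool y axis, deg
    y=R.as_matrix()[:,1];return np.degrees(np.arctan2(y[1],y[0]))
def go(x,y,z,yw=None):
    "numbers to reach TCP xyz with closing line at world angle yw deg (mod 180)"
    p,R=pose();s=R.inv().apply(np.array([x,y,z])-p)/.4
    d=0
    if yw is not None:
        d=-((yw-yaw(R)+90)%180-90)  # tool z is down
    print("p",p,"yaw",round(yaw(R),2),"shift",s,"roll",round(d/180,4),"q6",ctrl.get_obs()["q"][5])
E
python3 - <<'E'
from h import *
T=lambda x,y:(149.7+x/2.35,109.7+y/2.35)
S=lambda x,y:(139.76+x/2.1,59.76+y/2.1)
L={"spacer":((372,231),(400,252),.014),"lens":((220,241),(476,164),.012),"ring":((696,345),(103,402),.012),
"mount":((531,250),(284,335),.026),"carr":((74,356),(468,44),.028),"cell":((662,120),(294,533),.008),
"sq":((92,119),(636,149),.006),"long":((394,43),(543,375),.006),"bottlecap":((205,50),(623,190),.1),"beakerrim":((529,56),(435,431),.065),
"yel1":((123,235),(530,119),.012),"yel2":((231,340),(401,131),.012),"pur":((701,438),(43,352),.012)}
for k,(a,b,z) in L.items():
    r=[ray("top",T(*a)),ray("scene",S(*b))];x,e=tri(r)
    print(k,x,"res",round(e*1e3,1),"planes",at(r[0],z)[:2],at(r[1],z)[:2])
for k,z,cs in (("sq",.008,[(80,78),(136,107),(104,161),(47,130)]),("long",.008,[(343,17),(449,22),(447,69),(341,66)]),("carr",.028,[(27,353),(115,331),(122,354)]),("mount",.026,[(504,229),(550,227),(555,268),(509,277)])):
    P=np.array([at(ray("top",T(*c)),z)[:2] for c in cs]);d=np.diff(P,axis=0)
    print(k,P.mean(0),np.linalg.norm(d,axis=1),np.degrees(np.arctan2(d[:,1],d[:,0])))
for c in[(671,87),(638,104),(693,127),(660,143)]:print(at(ray("top",T(*c)),.03))
E
```

```text
spacer [0.47   0.0041 0.0157] res 0.7 planes [0.4699 0.0036] [0.4697 0.0056]
lens [0.4622 0.1646 0.0138] res 0.2 planes [0.4624 0.1649] [0.4615 0.1662]
ring [ 0.3444 -0.3303  0.0124] res 0.0 planes [ 0.3444 -0.3304] [ 0.3442 -0.3302]
mount [ 0.4446 -0.1618  0.0274] res 0.2 planes [ 0.4447 -0.1621] [ 0.4441 -0.1611]
carr [0.3439 0.3094 0.0325] res 1.8 planes [0.3429 0.3095] [0.3421 0.3154]
cell [ 0.5873 -0.3108  0.0079] res 0.2 planes [ 0.5872 -0.3109] [ 0.5875 -0.3107]
sq [0.6003 0.3075 0.0093] res 0.5 planes [0.6009 0.3081] [0.5997 0.311 ]
long [ 0.6807 -0.0225  0.007 ] res 0.3 planes [ 0.6813 -0.0223] [ 0.6804 -0.0222]
bottlecap [0.6431 0.1666 0.0998] res 0.3 planes [0.6427 0.1663] [0.6433 0.1667]
beakerrim [ 0.6431 -0.1642  0.0616] res 0.6 planes [ 0.6423 -0.1634] [ 0.6435 -0.166 ]
yel1 [0.4713 0.269  0.0102] res 0.4 planes [0.4707 0.2681] [0.4723 0.2678]
yel2 [0.3579 0.1517 0.0131] res 0.3 planes [0.3577 0.1516] [0.3574 0.1528]
pur [ 0.25   -0.3295  0.0118] res 0.3 planes [ 0.2502 -0.3292] [ 0.25   -0.3297]
sq [0.6005 0.3078] [0.0714 0.0683 0.0729] [-118.6743  151.3603   60.5286]
long [ 0.6801 -0.0234] [0.1173 0.0543 0.1162] [-94.0264 176.3576  87.1597]
carr [0.3529 0.2956] [0.0921 0.025 ] [ -76.8334 -161.2518]
mount [ 0.4446 -0.1605] [0.0481 0.0434 0.0487] [ -88.5086 -175.5001  100.1181]
[ 0.6171 -0.3172  0.03  ]
[ 0.599  -0.2811  0.03  ]
[ 0.5726 -0.3377  0.03  ]
[ 0.5558 -0.3018  0.03  ]
```

```bash
python3 - <<'E'
from h import *
go(.47,.004,.13,0)
E
```

```text
p [0.1892 0.5425 0.2306] yaw 70.76 shift [-1.1064 -1.0395  0.2526] roll 0.3931 q6 -0.20629305419778135
```

>>> drive_tool:
  plan:
    - [[-0.88,-0.83,0.15,0.39],[-0.88,-0.83,0.15,0.39],[-0.88,-0.83,0.15,0.39],[-0.88,-0.83,0.15,0.39],[-0.88,-0.83,0.15,0.39],[-0.88,-0.83,0.15,0.39],[-0.88,-0.83,0.15,0.39],[-0.88,-0.83,0.15,0.39],[-0.88,-0.83,0.15,0.39],[-0.88,-0.83,0.15,0.39],[-0.88,-0.83,0.15,0.39],[-0.88,-0.83,0.15,0.39]]
  jaw: 0

```text
time_s: 1.15
eef_pos: [0.4133, 0.1105, 0.171]
eef_rot: [0.0, 0.704, 0.71, -0.0]
wrist_force: [-0.4, 0.6, 0.1]
opening: 0.998
grasp_force: 0.0
```

```bash
python3 - <<'E'
from h import *
go(.47,.004,.11,0)
E
```

```text
p [0.4133 0.1105 0.171 ] yaw 0.44 shift [-0.2673  0.1397  0.1528] roll 0.0025 q6 -0.024653420588021325
```

>>> drive_tool:
  plan:
    - [[-0.2673,0.14,0.15,0],[-0.267,0.14,0.15,0],[0.267,0.14,0.15,0],[0.267,0.14,0.15,0]]

```text
time_s: 1.48
eef_pos: [0.4597, 0.1225, 0.1224]
eef_rot: [0.0, 0.71, 0.704, -0.0]
wrist_force: [0.7, 0.3, -0.3]
opening: 1.001
grasp_force: 0.0
```

```bash
python3 - <<'E'
from h import *
go(.47,.004,.11,0)
E
```

```text
p [0.4597 0.1225 0.1224] yaw -0.54 shift [-0.2959  0.0285  0.0312] roll -0.003 q6 0.020161704983589497
```

>>> drive_tool:
  plan:
    - [[-0.296,0.029,0.03,0],[-0.296,0.029,0.03,0],[-0.296,0.029,0.03,0],[-0.296,0.029,0.03,0],[-0.296,0.029,0.03,0]]

```text
time_s: 1.9
eef_pos: [0.4697, 0.0104, 0.111]
eef_rot: [-0.0, 0.705, 0.71, -0.0]
wrist_force: [-0.3, 0.6, -0.9]
opening: 1.0
grasp_force: 0.0
```

```bash
cat >> h.py <<'E'
def wray(u,P):
    "ray from wrist pixel, P=(p,R) tool pose"
    i=ctrl.camera_info("wrist");K,T=i["camera_matrix"],i["T_tool_cam"]
    dx,dy=u[0]-K[0,2],u[1]-K[1,2];r=np.hypot(dx,dy);th=r/K[0,0];s=np.sin(th)/max(r,1e-9)
    d=T[:3,:3]@[dx*s,dy*s,np.cos(th)];return P[0]+P[1].apply(T[:3,3]),P[1].apply(d)
def wpix(X,P):
    i=ctrl.camera_info("wrist");K,T=i["camera_matrix"],i["T_tool_cam"]
    v=T[:3,:3].T@(P[1].inv().apply(np.array(X)-P[0])-T[:3,3]);n=np.hypot(v[0],v[1]);th=np.arctan2(n,v[2])
    return np.array([K[0,2]+K[0,0]*th*v[0]/n,K[1,2]+K[0,0]*th*v[1]/n])
def plan_view(z,c,name,n=300,mm=.0005):
    "wrist picture warped to the horizontal plane z round c; +x world up, +y left"
    P=pose();p,d=ctrl.camera("wrist");m=np.zeros((n,n,2),np.float32)
    for i in range(n):
        for j in range(n): m[i,j]=wpix([c[0]-(i-n/2)*mm,c[1]-(j-n/2)*mm,z],P)
    w=cv2.remap(p,m[...,0],m[...,1],cv2.INTER_CUBIC)[:,:,::-1]
    cv2.imwrite(f"pics/{name}.png",w);cv2.imwrite(f"pics/{name}_raw.png",p[:,:,::-1]);return w
E
python3 - <<'E'
from h import *
w=plan_view(.014,(.47,.004),"sp1")
r=cv2.imread("pics/sp1_raw.png")
cv2.imwrite("pics/sp1m.png",cv2.convertScaleAbs(np.hstack([cv2.resize(r,(480,300)),w]),alpha=1.4))
print(pose()[0],yaw(pose()[1]))
E
```

```text
Traceback (most recent call last):
  File "h.py", line 36, in plan_view
    for j in range(n): m[i,j]=wpix([c[0]-(i-n/2)*mm,c[1]-(j-n/2)*mm,z],P)
                              ~~~~^^^^^^^^^^^^^^^^^^^^^^^^^^^^^^^^^^^^^^^
  File "h.py", line 29, in wpix
    i=ctrl.camera_info("wrist");K,T=i["camera_matrix"],i["T_tool_cam"]
ValueError: time passes only in moves, steps and waits
```

```bash
sed -i 's/i=ctrl.camera_info("wrist");/i=WI;/; ' h.py; sed -i 's/^np.set_printoptions.*/&\nWI=ctrl.camera_info("wrist")/' h.py
cat > v.py <<'E'
from h import *
import sys
x,y,z=map(float,sys.argv[1:4]);n=sys.argv[4]
w=plan_view(z,(x,y),n)
r=cv2.imread(f"pics/{n}_raw.png")
cv2.imwrite(f"pics/{n}m.png",cv2.convertScaleAbs(np.hstack([cv2.resize(r,(480,300)),w]),alpha=1.4))
print(pose()[0],yaw(pose()[1]))
E
python3 v.py .47 .004 .014 sp1
```

```text
[0.4695 0.0117 0.1111] 0.51263478816142
```

View pics/sp1m.png

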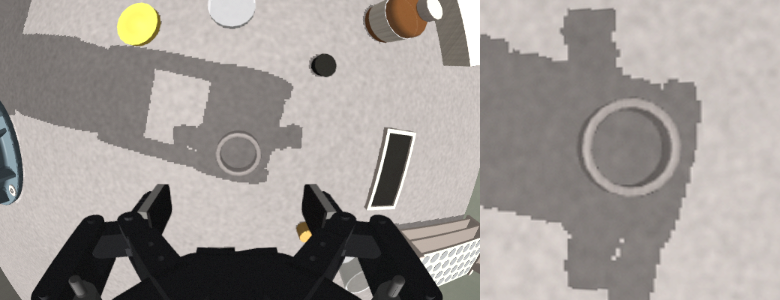

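The plan view shows the spacer at about (0.4715,0.003), agreeing with the other views. Going down.

```bash
python3 - <<'E'
from h import *
go(.4705,.0035,-.002,0)
E
```

```text
p [0.4695 0.0117 0.1111] yaw 0.51 shift [-0.0207  0.0026  0.2828] roll 0.0028 q6 -0.23798723836658517
```

>>> drive_tool:
  plan:
    - [[-0.0205,0.0025,0.1,0.003],[-0.0205,0.0025,0.2,0.003],[-0.0205,0.0025,0.26,0.003],[-0.0205,0.0025,0.283,0.003],[-0.0205,0.0025,0.283,0.003],[-0.0205,0.0025,0.283,0.003]]

```text
time_s: 2.5
eef_pos: [0.4712, 0.0038, -0.0013]
eef_rot: [-0.0, 0.707, 0.708, 0.0]
wrist_force: [0.8, -0.3, 0.5]
opening: 1.001
grasp_force: 0.0
```

```bash
python3 - <<'E'
from h import *
go(.4705,.0035,-.002,0);print(ctrl.get_obs()["q"])
E
```

```text
p [ 0.4712  0.0038 -0.0013] yaw 0.07 shift [-0.0008 -0.0017  0.0017] roll 0.0004 q6 -0.24590580368634002
[-0.2446  0.3171  2.0003  0.0001  0.8242 -0.2459]
```

>>> drive_tool:
  plan:
    - [[0,0,0,0],[0,0,0,0],[0,0,0,0],[0,0,0,0],[0,0,0,0],[0,0,0,0],[0,0,0,0],[0,0,0,0]]
  jaw: 1

```text
time_s: 3.17
eef_pos: [0.4723, 0.0031, 0.0002]
eef_rot: [0.001, 0.707, 0.707, 0.001]
wrist_force: [-3.4, 1.5, 15.0]
opening: 0.557
grasp_force: 59.9
```

```bash
python3 - <<'E'
from h import *
go(.587,-.311,.12,-64);print(ctrl.get_obs()["opening"],ctrl.get_obs()["grasp_force"],ctrl.get_obs()["wrist_force"])
E
```

```text
p [0.4723 0.0031 0.0002] yaw 0.01 shift [-0.7855  0.2875 -0.2983] roll 0.3556 q6 -0.2459527574406477
0.5567694025999265 59.8798830807209 [-3.3696  1.4821 14.955 ]
```

The fingertips touched the bench: at 50 mm opening the tips are level with the TCP. I'll regrip 4 mm higher.

>>> drive_tool:
  plan:
    - [[0,0,-0.014,0],[0,0,-0.014,0],[0,0,-0.014,0]]
  jaw: 0.2

```text
time_s: 3.42
eef_pos: [0.4715, 0.0032, 0.0045]
eef_rot: [0.001, 0.707, 0.707, 0.0]
wrist_force: [0.3, -0.1, -0.3]
opening: 0.799
grasp_force: 0.0
```

>>> drive_tool:
  plan:
    - [[0,0,0,0],[0,0,0,0],[0,0,0,0],[0,0,0,0],[0,0,0,0],[0,0,0,0]]
  jaw: 1

```text
time_s: 3.92
eef_pos: [0.4709, 0.0033, 0.0044]
eef_rot: [-0.0, 0.707, 0.707, -0.0]
wrist_force: [-3.6, 0.9, 11.9]
opening: 0.546
grasp_force: 59.8
```

```bash
python3 - <<'E'
from h import *
go(.587,-.311,.14,-64);print(ctrl.get_obs()["opening"],ctrl.get_obs()["grasp_force"],ctrl.get_obs()["wrist_force"])
E
```

```text
p [0.4709 0.0033 0.0044] yaw 0.02 shift [-0.7859  0.2899 -0.3392] roll 0.3556 q6 -0.24596293095100494
0.5463664621785771 59.79299269616604 [-3.5768  0.8833 11.8757]
```

>>> drive_tool:
  plan:
    - [[0,0,-0.1,0],[0,0,-0.2,0],[0,0,-0.3,0],[-0.1,0.036,-0.34,0.035],[-0.2,0.073,-0.34,0.07],[-0.3,0.11,-0.34,0.11],[-0.39,0.145,-0.34,0.15],[-0.49,0.18,-0.34,0.19],[-0.58,0.215,-0.34,0.23],[-0.68,0.25,-0.34,0.27],[-0.76,0.28,-0.34,0.31],[-0.786,0.29,-0.34,0.35]]

```text
time_s: 4.92
eef_pos: [0.5875, -0.3164, 0.1391]
eef_rot: [0.001, 0.973, 0.231, 0.0]
wrist_force: [0.2, 0.1, -0.2]
opening: 0.549
grasp_force: 62.5
```

>>> drive_tool:
  plan:
    - [[0,0,0,0.005],[0,0,0,0.005],[0,0,0,0.005]]

```text
time_s: 5.17
eef_pos: [0.5863, -0.3096, 0.1388]
eef_rot: [-0.001, 0.973, 0.23, -0.001]
wrist_force: [-0.1, 0.1, 0.1]
opening: 0.545
grasp_force: 62.5
```

```bash
python3 v.py .587 -.311 .008 cell1; python3 - <<'E'
from h import *
print(ctrl.get_obs()["opening"],ctrl.get_obs()["wrist_force"])
E
```

```text
[ 0.5865 -0.3093  0.1391] -63.39351460068785
0.5471168232187708 [-0.1667  0.6072 -0.9579]
```

View pics/cell1m.png

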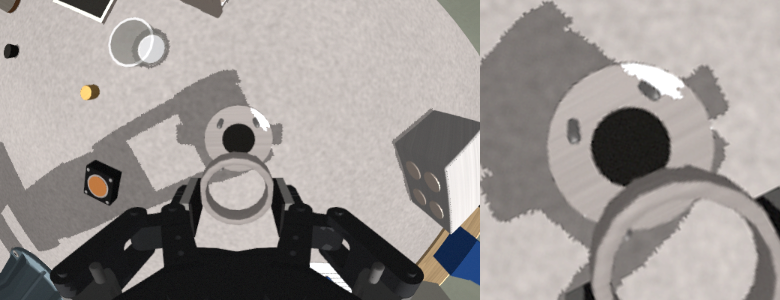

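The cell disc is centred at about (0.588,-0.311) in the wrist view. The pins' wide gap lies at -64.5°, from the pin pixels in the top view.

```bash
python3 - <<'E'
from h import *
go(.588,-.311,.013,-64.5)
E
```

```text
p [ 0.5865 -0.3093  0.1391] yaw -63.39 shift [0.0017 0.006  0.3154] roll 0.0061 q6 0.44230168110235446
```

>>> drive_tool:
  plan:
    - [[0.002,0.006,0.08,0.006],[0.002,0.006,0.15,0.006],[0.002,0.006,0.18,0.006],[0.002,0.006,0.18,0.006],[0.002,0.006,0.18,0.006]]

```text
time_s: 5.63
eef_pos: [0.5885, -0.3117, 0.0676]
eef_rot: [-0.001, 0.976, 0.22, -0.0]
wrist_force: [0.2, 0.5, -0.4]
opening: 0.544
grasp_force: 62.5
```

```bash
python3 - <<'E'
from h import *
go(.588,-.311,.013,-64.5)
E
```

```text
p [ 0.5885 -0.3117  0.0676] yaw -64.59 shift [-0.0003 -0.0019  0.1366] roll -0.0005 q6 0.4623367435472185
```

>>> drive_tool:
  plan:
    - [[0,-0.001,0.03,0],[0,-0.001,0.06,0],[0,-0.001,0.09,0],[0,-0.001,0.115,0],[0,-0.001,0.13,0],[0,-0.001,0.137,0],[0,-0.001,0.137,0],[0,-0.001,0.137,0]]

```text
time_s: 6.3
eef_pos: [0.5886, -0.3126, 0.0127]
eef_rot: [0.0, 0.976, 0.219, 0.0]
wrist_force: [0.3, -0.6, 0.3]
opening: 0.548
grasp_force: 62.5
```

>>> drive_tool:
  plan:
    - [[0,0,0.002,0],[0,0,0.003,0],[0,0,0.003,0]]

```text
time_s: 6.55
eef_pos: [0.5887, -0.3126, 0.0125]
eef_rot: [0.0, 0.976, 0.219, 0.0]
wrist_force: [-3.3, 1.9, 5.0]
opening: 0.544
grasp_force: 63.2
```

>>> drive_tool:
  plan:
    - [[0,0,0,0],[0,0,0,0],[0,0,0,0],[0,0,0,0],[0,0,-0.08,0],[0,0,-0.16,0],[0,0,-0.24,0],[0,0,-0.3,0],[0,0,-0.3,0],[0,0,-0.3,0]]
  jaw: 0.15

```text
time_s: 7.38
eef_pos: [0.5897, -0.3133, 0.1339]
eef_rot: [0.002, 0.976, 0.219, 0.001]
wrist_force: [0.6, -0.4, -1.3]
opening: 0.851
grasp_force: 0.0
```

```bash
python3 v.py .588 -.311 .022 cell2; python3 - <<'E'
from h import *
w=cv2.imread("pics/cell2m.png");p,_=ctrl.camera("top")
t=cv2.resize(p[135:190,400:465,::-1],None,fx=5,fy=5,interpolation=cv2.INTER_CUBIC)
c=np.zeros((600,800,3),np.uint8);c[:300,:780]=w;c[300:575,:325]=t;cv2.imwrite("pics/cell2m.png",c)
go(.4622,.165,.14,0)
E
```

```text
[ 0.5886 -0.3125  0.1318] -64.6944258683885
p [ 0.5879 -0.3119  0.1304] yaw -64.7 shift [ 0.2256 -1.2123 -0.022 ] roll -0.3594 q6 0.4633950886098819
```

View pics/cell2m.png

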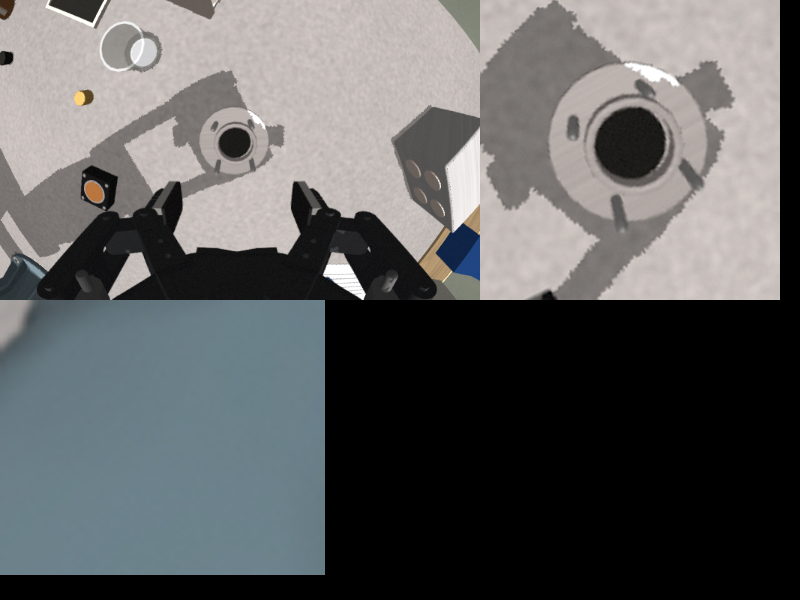

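Spacer sits flat at (632,143), between the pins. On to the lens.

>>> drive_tool:
  plan:
    - [[0.018,-0.1,0,0],[0.037,-0.2,0,0],[0.055,-0.3,0,0],[0.074,-0.4,0,0],[0.093,-0.5,0,0],[0.11,-0.6,0,0],[0.13,-0.7,0,0],[0.15,-0.8,0,0],[0.167,-0.9,0,0],[0.186,-1,0,0],[0.186,-1,0,0]]

```text
time_s: 8.4
eef_pos: [0.4807, 0.087, 0.1295]
eef_rot: [-0.002, 0.975, 0.222, -0.002]
wrist_force: [-0.3, 0.2, -0.1]
opening: 0.849
grasp_force: 0.0
```

>>> drive_tool:
  plan:
    - [[0.02,-0.1,0.02,0],[0.04,-0.2,0.02,0],[0.04,-0.21,0.02,0],[0.04,-0.21,0.02,0],[0.04,-0.21,0.02,0]]

```text
time_s: 8.82
eef_pos: [0.4628, 0.1634, 0.1226]
eef_rot: [0.0, 0.976, 0.22, -0.001]
wrist_force: [0.9, -0.7, 0.3]
opening: 0.85
grasp_force: 0.0
```

```bash
cat > circ.py <<'E'
from h import *
import sys
x,y,z,r=map(float,sys.argv[1:5]);n=sys.argv[5]
w=plan_view(z,(x,y),n,300,.0004);g=cv2.GaussianBlur(cv2.cvtColor(w,6),(5,5),0)
c=cv2.HoughCircles(g,cv2.HOUGH_GRADIENT,1.2,40,param1=60,param2=20,minRadius=int((r-.003)/.0004),maxRadius=int((r+.003)/.0004))
if c is not None:
    for a in c[0][:4]:print("centre",x-(a[1]-150)*.0004,y-(a[0]-150)*.0004,"r",a[2]*.4)
E
python3 circ.py .4622 .165 .012 .025 lens1;python3 -c "
from h import *
go(.4622,.165,.004,-64.5)"
```

```text
centre 0.46291998 0.16476001 r 25.168
p [0.4633 0.1628 0.123 ] yaw -64.7 shift [ 0.0002 -0.0062  0.2974] roll -0.0011 q6 1.2255702710150251
```

>>> drive_tool:
  plan:
    - [[0.0005,-0.0055,0.1,0],[0.0005,-0.0055,0.2,0],[0.0005,-0.0055,0.27,0],[0.0005,-0.0055,0.303,0],[0.0005,-0.0055,0.303,0],[0.0005,-0.0055,0.303,0]]

```text
time_s: 9.37
eef_pos: [0.4626, 0.1644, 0.0019]
eef_rot: [-0.0, 0.976, 0.218, -0.001]
wrist_force: [0.7, -0.2, 1.0]
opening: 0.852
grasp_force: 0.0
```

>>> drive_tool:
  plan:
    - [[0,0,0,0],[0,0,0,0],[0,0,0,0],[0,0,0,0],[0,0,0,0],[0,0,0,0],[0,0,0,0]]
  jaw: 1

```text
time_s: 9.95
eef_pos: [0.4645, 0.1655, 0.0048]
eef_rot: [0.001, 0.976, 0.219, 0.002]
wrist_force: [-1.6, -3.5, 6.7]
opening: 0.544
grasp_force: 60.3
```

```bash
python3 -c "
from h import *
go(.588,-.3115,.13,-64.5)"
```

```text
p [0.4645 0.1655 0.0048] yaw -64.68 shift [-0.2299  1.2106 -0.3114] roll -0.001 q6 1.2310803123832903
```

>>> drive_tool:
  plan:
    - [[0,0,-0.1,0],[0,0,-0.2,0],[0,0,-0.3,0],[-0.019,0.1,-0.31,0],[-0.038,0.2,-0.31,0],[-0.057,0.3,-0.31,0],[-0.076,0.4,-0.31,0],[-0.095,0.5,-0.31,0],[-0.114,0.6,-0.31,0],[-0.133,0.7,-0.31,0],[-0.152,0.8,-0.31,0],[-0.171,0.9,-0.31,0]]

```text
time_s: 10.95
eef_pos: [0.5554, -0.1914, 0.1282]
eef_rot: [0.001, 0.976, 0.219, 0.001]
wrist_force: [0.4, 0.7, -0.3]
opening: 0.545
grasp_force: 61.8
```

>>> drive_tool:
  plan:
    - [[-0.019,0.1,0,0],[-0.038,0.2,0,0],[-0.058,0.3,0,0],[-0.058,0.305,0,0],[-0.058,0.305,0,0],[-0.058,0.305,0,0]]

```text
time_s: 11.45
eef_pos: [0.5857, -0.309, 0.1271]
eef_rot: [-0.0, 0.976, 0.219, 0.0]
wrist_force: [-0.2, 0.6, -0.7]
opening: 0.544
grasp_force: 61.8
```

```bash
python3 -c "
from h import *
o=ctrl.get_obs();print(o['opening'],o['grasp_force'])
go(.588,-.3115,.06,-64.5)"
```

```text
0.5441859544318722 61.817017793655396
p [ 0.5857 -0.309   0.1271] yaw -64.74 shift [0.0025 0.0081 0.1678] roll -0.0013 q6 0.46523326213402033
```

>>> drive_tool:
  plan:
    - [[0.0025,0.008,0.07,0],[0.0025,0.008,0.13,0],[0.0025,0.008,0.13,0],[0.0025,0.008,0.13,0]]

```text
time_s: 11.78
eef_pos: [0.5871, -0.309, 0.0736]
eef_rot: [-0.002, 0.976, 0.22, -0.001]
wrist_force: [0.2, 1.1, -0.9]
opening: 0.541
grasp_force: 61.8
```

```bash
python3 -c "
from h import *
go(.588,-.3115,.028,-64.5)"
```

```text
p [ 0.5871 -0.309   0.0736] yaw -64.6 shift [-0.0004  0.007   0.1139] roll -0.0005 q6 0.4642612854750932
```

>>> drive_tool:
  plan:
    - [[0,0.004,0.03,0],[0,0.004,0.06,0],[0,0.004,0.085,0],[0,0.004,0.105,0],[0,0.004,0.114,0],[0,0.004,0.114,0],[0,0.004,0.114,0]]

```text
time_s: 12.37
eef_pos: [0.5888, -0.3131, 0.0288]
eef_rot: [-0.0, 0.976, 0.219, -0.0]
wrist_force: [-0.2, -0.2, -0.5]
opening: 0.546
grasp_force: 61.8
```

Step down finely until contact.

>>> drive_tool:
  plan:
    - [[0,0,0.003,0],[0,0,0.005,0],[0,0,0.005,0],[0,0,0.005,0]]

```text
time_s: 12.7
eef_pos: [0.5889, -0.3131, 0.0271]
eef_rot: [0.0, 0.976, 0.219, 0.0]
wrist_force: [0.1, 0.4, -0.8]
opening: 0.542
grasp_force: 61.8
```

>>> drive_tool:
  plan:
    - [[0,0,0.002,0],[0,0,0.003,0],[0,0,0.003,0],[0,0,0.003,0]]

```text
time_s: 13.03
eef_pos: [0.589, -0.3132, 0.0269]
eef_rot: [0.0, 0.976, 0.219, 0.0]
wrist_force: [-2.4, 1.3, 6.2]
opening: 0.543
grasp_force: 62.7
```

Contact. Release and rise.

>>> drive_tool:
  plan:
    - [[0,0,0,0],[0,0,0,0],[0,0,0,0],[0,0,0,0],[0,0,-0.08,0],[0,0,-0.16,0],[0,0,-0.24,0],[0,0,-0.26,0],[0,0,-0.26,0],[0,0,-0.26,0],[0,0,-0.26,0]]
  jaw: 0.15

```text
time_s: 13.95
eef_pos: [0.5878, -0.3122, 0.1276]
eef_rot: [-0.001, 0.976, 0.219, -0.001]
wrist_force: [0.2, 0.1, 0.4]
opening: 0.851
grasp_force: 0.0
```

```bash
python3 v.py .588 -.311 .034 cell3; python3 - <<'E'
from h import *
go(.3444,-.3303,.11,-30)
E
```

```text
[ 0.5876 -0.3121  0.1272] -64.69893138515877
p [ 0.5876 -0.3121  0.1272] yaw -64.7 shift [-0.5691 -0.2185  0.0448] roll -0.1928 q6 0.46299759407460506
```

View pics/cell3m.png

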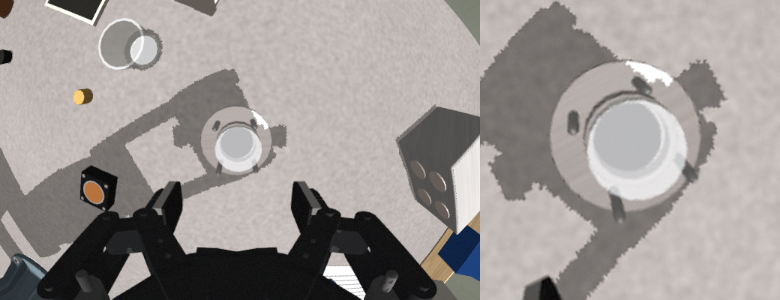

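Lens lies flat and centred on the spacer, dome at (630,137). Next the dark ring.

>>> drive_tool:
  plan:
    - [[-0.095,-0.037,0,0],[-0.19,-0.073,0.01,0],[-0.285,-0.11,0.02,0],[-0.38,-0.146,0.03,0],[-0.475,-0.182,0.04,0],[-0.569,-0.2185,0.045,0],[-0.569,-0.2185,0.045,0],[-0.569,-0.2185,0.045,0]]

```text
time_s: 14.67
eef_pos: [0.3434, -0.3304, 0.1101]
eef_rot: [-0.002, 0.976, 0.217, -0.001]
wrist_force: [0.9, 0.0, 0.4]
opening: 0.849
grasp_force: 0.0
```

```bash
python3 circ.py .3444 -.3303 .012 .025 ring1;python3 -c "
from h import *
w=cv2.imread('pics/ring1.png');print(w[150-50,150],w[150,150-50],w[150,150])
go(.3444,-.3303,.002,-64.5)"
```

```text
centre 0.34704 -0.3315 r 24.976
[50 48 48] [52 51 52] [85 86 90]
p [ 0.3449 -0.331   0.1108] yaw -64.82 shift [-0.0005 -0.0018  0.272 ] roll -0.0018 q6 0.11708956154408146
```

>>> drive_tool:
  plan:
    - [[0.002,0,0.1,0],[0.002,0,0.19,0],[0.002,0,0.25,0],[0.002,0,0.272,0],[0.002,0,0.272,0],[0.002,0,0.272,0]]

```text
time_s: 15.22
eef_pos: [0.3473, -0.331, 0.0031]
eef_rot: [-0.0, 0.976, 0.22, -0.0]
wrist_force: [0.2, -0.2, 0.4]
opening: 0.851
grasp_force: 0.0
```

>>> drive_tool:
  plan:
    - [[0,0,0,0],[0,0,0,0],[0,0,0,0],[0,0,0,0],[0,0,0,0],[0,0,0,0],[0,0,0,0]]
  jaw: 1

```text
time_s: 15.8
eef_pos: [0.3476, -0.3322, 0.0055]
eef_rot: [0.002, 0.976, 0.219, 0.001]
wrist_force: [0.3, 3.4, 10.4]
opening: 0.54
grasp_force: 59.6
```

```bash
python3 -c "
from h import *
go(.588,-.3115,.13,-64.5)"
```

```text
p [ 0.3476 -0.3322  0.0055] yaw -64.67 shift [ 0.5656  0.2113 -0.3103] roll -0.0009 q6 0.11809588609848484
```

>>> drive_tool:
  plan:
    - [[0,0,-0.1,0],[0,0,-0.2,0],[0,0,-0.3,0],[0.095,0.036,-0.31,0],[0.19,0.072,-0.31,0],[0.285,0.107,-0.31,0],[0.38,0.143,-0.31,0],[0.475,0.178,-0.31,0],[0.567,0.213,-0.31,0],[0.567,0.213,-0.31,0],[0.567,0.213,-0.31,0]]

```text
time_s: 16.72
eef_pos: [0.5897, -0.3104, 0.1275]
eef_rot: [0.001, 0.975, 0.22, 0.0]
wrist_force: [-0.9, 0.2, -1.3]
opening: 0.537
grasp_force: 61.5
```

```bash
python3 - <<'E'
from h import *
o=ctrl.get_obs();print(o['opening'],o['grasp_force'])
go(.589,-.312,.085,-64.5)
P=pose();w=plan_view(P[0][2]+.007,P[0][:2],"held",300,.0004)
r=cv2.imread("pics/held_raw.png")
cv2.imwrite("pics/heldm.png",cv2.convertScaleAbs(np.hstack([r[130:330,180:480],cv2.resize(w,(200,200))]),alpha=1.5))
E
```

```text
0.5374497939200855 61.50033596903086
p [ 0.5897 -0.3104  0.1275] yaw -64.54 shift [-0.0034  0.0027  0.1062] roll -0.0002 q6 0.4643656242171315
```

View pics/heldm.png

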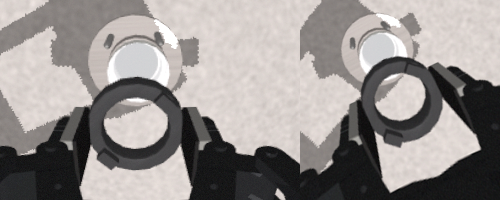

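Ring held level with lugs up, centred on the TCP within about 1 mm.

>>> drive_tool:
  plan:
    - [[-0.003,0.003,0.06,0],[-0.003,0.003,0.1,0],[-0.003,0.003,0.1,0],[-0.003,0.003,0.1,0],[-0.003,0.003,0.1,0]]

```text
time_s: 17.18
eef_pos: [0.5872, -0.3135, 0.0886]
eef_rot: [0.001, 0.976, 0.219, 0.001]
wrist_force: [0.5, -0.3, -0.7]
opening: 0.535
grasp_force: 61.6
```

```bash
python3 -c "
from h import *
go(.589,-.312,.041,-64.5)"
```

```text
p [ 0.5872 -0.3135  0.0886] yaw -64.75 shift [ 0.0056 -0.0015  0.119 ] roll -0.0014 q6 0.46192707691332646
```

>>> drive_tool:
  plan:
    - [[0.004,-0.001,0.03,0],[0.004,-0.001,0.06,0],[0.004,-0.001,0.09,0],[0.004,-0.001,0.11,0],[0.004,-0.001,0.119,0],[0.004,-0.001,0.119,0],[0.004,-0.001,0.119,0]]

```text
time_s: 17.77
eef_pos: [0.5884, -0.3113, 0.0396]
eef_rot: [-0.0, 0.976, 0.219, -0.0]
wrist_force: [-2.5, 2.9, 7.3]
opening: 0.534
grasp_force: 62.8
```

>>> drive_tool:
  plan:
    - [[0,0,0.003,0],[0,0,0.003,0],[0,0,0.003,0]]

```text
time_s: 18.02
eef_pos: [0.5884, -0.3113, 0.0395]
eef_rot: [-0.0, 0.976, 0.219, -0.0]
wrist_force: [-7.0, 3.5, 15.2]
opening: 0.54
grasp_force: 63.7
```

Contact height matches (34 + 5.5 mm). Release.

>>> drive_tool:
  plan:
    - [[0,0,0,0],[0,0,0,0],[0,0,0,0],[0,0,0,0],[0,0,-0.08,0],[0,0,-0.16,0],[0,0,-0.22,0],[0,0,-0.22,0],[0,0,-0.22,0],[0,0,-0.22,0]]
  jaw: 0.15

```text
time_s: 18.85
eef_pos: [0.5882, -0.3113, 0.1252]
eef_rot: [-0.0, 0.976, 0.219, -0.0]
wrist_force: [-0.0, -0.2, -1.4]
opening: 0.849
grasp_force: 0.0
```

```bash
python3 v.py .588 -.311 .046 cell4; python3 - <<'E'
from h import *
go(.4446,-.1615,.12,0)
E
```

```text
[ 0.5877 -0.3109  0.1244] -64.69792394554716
p [ 0.5877 -0.3109  0.1244] yaw -64.7 shift [-0.1639 -0.4906  0.0124] roll -0.3594 q6 0.4644865130754563
```

View pics/cell4m.png

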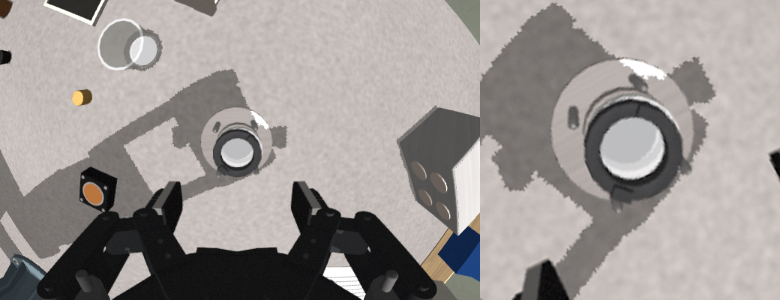

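Ring at (633,150) is flat on the lens, pins all round. Next the filter mount.

>>> drive_tool:
  plan:
    - [[-0.033,-0.1,0,0.02],[-0.067,-0.2,0,0.04],[-0.1,-0.3,0,0.08],[-0.133,-0.4,0,0.113],[-0.164,-0.49,0.01,0.113],[-0.164,-0.49,0.01,0.113],[-0.164,-0.49,0.01,0.113],[-0.164,-0.49,0.01,0.113]]
  jaw: 0

```text
time_s: 19.57
eef_pos: [0.4456, -0.1625, 0.1217]
eef_rot: [-0.0, 0.999, 0.044, -0.0]
wrist_force: [0.2, 0.1, 0.2]
opening: 0.999
grasp_force: 0.0
```

```bash
cat > rect.py <<'E'
from h import *
import sys
x,y,z=map(float,sys.argv[1:4]);n,mode=sys.argv[4:6]
w=plan_view(z,(x,y),n,400,.0004);g=cv2.GaussianBlur(cv2.cvtColor(w,6),(5,5),0)
print(np.percentile(g,[2,10,50,90,98]))
th=float(sys.argv[6]);m=((g<th) if mode=="dark" else (g>th)).astype(np.uint8)
m=cv2.morphologyEx(m,cv2.MORPH_CLOSE,np.ones((9,9)));m=cv2.morphologyEx(m,cv2.MORPH_OPEN,np.ones((7,7)))
for c in cv2.findContours(m,0,2)[0]:
    if cv2.contourArea(c)>3000:
        (u,v),(a,b),_=r=cv2.minAreaRect(c);B=cv2.boxPoints(r);e=B[1]-B[0]
        print("c",x-(v-200)*.0004,y-(u-200)*.0004,"size",a*.4,b*.4,"edge yaw",np.degrees(np.arctan2(-e[0],-e[1])),"len",np.linalg.norm(e)*.4)
E
python3 rect.py .4446 -.1615 .026 mnt dark 45; python3 -c "
from h import *
go(.4446,-.1615,.12,-85)"
```

```text
[ 18.  80. 130. 136. 138.]
c 0.4481653076171875 -0.16240552368164063 size 51.85146484375 47.70290832519532 edge yaw -85.36453 len 47.702896
p [ 0.4463 -0.1632  0.1221] yaw -85.03 shift [-0.0039 -0.0046  0.0054] roll -0.0002 q6 0.8831762358673145
```

View pics/mnt.png

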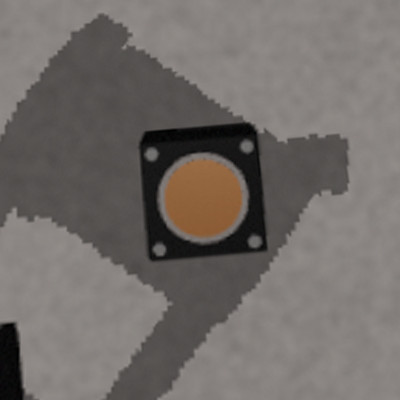

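Mount window centre is at (204,199), which is (0.445,-0.163), with edges at -85.3°. Going down.

>>> drive_tool:
  plan:
    - [[-0.003,-0.001,0.1,0.002],[-0.003,-0.001,0.19,0.002],[-0.003,-0.001,0.26,0.002],[-0.003,-0.001,0.282,0.002],[-0.003,-0.001,0.282,0.002],[-0.003,-0.001,0.282,0.002]]

```text
time_s: 20.12
eef_pos: [0.4451, -0.163, 0.0097]
eef_rot: [0.0, 0.999, 0.04, 0.0]
wrist_force: [0.2, 0.2, 1.0]
opening: 1.002
grasp_force: 0.0
```

>>> drive_tool:
  plan:
    - [[0,0,0,0],[0,0,0,0],[0,0,0,0],[0,0,0,0],[0,0,0,0],[0,0,0,0],[0,0,0,0],[0,0,0,0]]
  jaw: 1

```text
time_s: 20.78
eef_pos: [0.4456, -0.163, 0.0111]
eef_rot: [0.001, 0.999, 0.04, 0.001]
wrist_force: [-0.5, -0.6, 7.1]
opening: 0.545
grasp_force: 61.9
```

```bash
python3 -c "
from h import *
go(.6005,.3077,.16,-29)"
```

```text
p [ 0.4456 -0.163   0.0111] yaw -85.38 shift [ 0.4816 -1.141  -0.3734] roll -0.3132 q6 0.8887715514962571
```

>>> drive_tool:
  plan:
    - [[0,0,-0.1,0],[0,0,-0.2,0],[0,0,-0.3,0],[0.035,-0.083,-0.37,0],[0.076,-0.18,-0.37,-0.035],[0.118,-0.28,-0.37,-0.07],[0.16,-0.38,-0.37,-0.1],[0.2,-0.475,-0.37,-0.14],[0.24,-0.57,-0.37,-0.17],[0.28,-0.665,-0.37,-0.21],[0.32,-0.76,-0.37,-0.24],[0.36,-0.855,-0.37,-0.28]]

```text
time_s: 21.78
eef_pos: [0.559, 0.188, 0.1581]
eef_rot: [0.0, 0.886, 0.464, 0.001]
wrist_force: [1.2, -1.2, -1.8]
opening: 0.545
grasp_force: 62.7
```

```bash
python3 -c "
from h import *
go(.6005,.3077,.16,-29)"
```

```text
p [0.559  0.188  0.1581] yaw -34.74 shift [ 0.305  -0.0853 -0.0046] roll -0.0319 q6 0.7296893279081668
```

```bash
python3 rect.py .6005 .3077 .006 tray dark 50; python3 -c "
from h import *
go(.6005,.3077,.16,-29)"
```

```text
[  0.   0. 147. 154. 204.]
c 0.600964794921875 0.3087952270507812 size 60.709130859375 60.75496826171875 edge yaw -28.523113 len 60.754974
c 0.6391 0.3559 size 82.80000000000001 63.6 edge yaw -90.0 len 63.600002
p [0.5605 0.1947 0.1585] yaw -34.05 shift [ 0.2901 -0.0753 -0.0021] roll -0.028 q6 0.7247606537963401
```

View pics/tray.png

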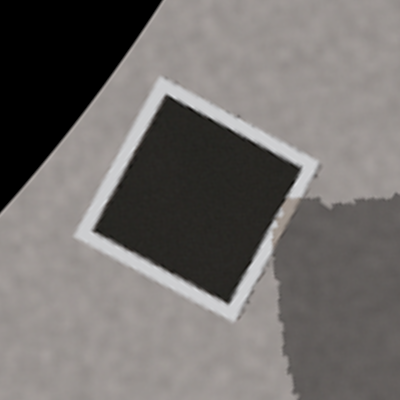

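Tray recess is centred at (198,198), which is (0.601,0.3085), with its edge at -28.5°.

>>> drive_tool:
  plan:
    - [[0.08,-0.021,0,-0.01],[0.16,-0.042,0,-0.02],[0.24,-0.063,0,-0.03],[0.291,-0.076,0.02,-0.031],[0.291,-0.076,0.08,-0.031],[0.291,-0.076,0.16,-0.031],[0.291,-0.076,0.24,-0.031],[0.291,-0.076,0.28,-0.031],[0.291,-0.076,0.28,-0.031],[0.291,-0.076,0.28,-0.031]]

```text
time_s: 22.67
eef_pos: [0.6, 0.2983, 0.0448]
eef_rot: [-0.0, 0.864, 0.504, -0.001]
wrist_force: [0.4, -0.2, -0.7]
opening: 0.546
grasp_force: 62.7
```

```bash
python3 -c "
from h import *
go(.6008,.3082,.016,-28.5)"
```

```text
p [0.6    0.2983 0.0448] yaw -29.45 shift [ 0.0227 -0.0104  0.0721] roll -0.0053 q6 0.7986132783575111
```

>>> drive_tool:
  plan:
    - [[0.022,-0.01,0,-0.005],[0.022,-0.01,0,-0.005],[0.022,-0.01,0.03,-0.005],[0.022,-0.01,0.055,-0.005],[0.022,-0.01,0.069,-0.005],[0.022,-0.01,0.069,-0.005],[0.022,-0.01,0.069,-0.005]]

```text
time_s: 23.25
eef_pos: [0.601, 0.3078, 0.0169]
eef_rot: [-0.0, 0.86, 0.511, -0.001]
wrist_force: [0.4, 1.0, -1.5]
opening: 0.546
grasp_force: 62.7
```

>>> drive_tool:
  plan:
    - [[0,0,0.003,0],[0,0,0.005,0],[0,0,0.005,0],[0,0,0.005,0]]

```text
time_s: 23.58
eef_pos: [0.6016, 0.308, 0.0158]
eef_rot: [-0.0, 0.86, 0.511, 0.0]
wrist_force: [0.6, 0.3, -1.3]
opening: 0.543
grasp_force: 62.7
```

Expected contact is at about 0.0145 to 0.015; one more step.

>>> drive_tool:
  plan:
    - [[0,0,0.002,0],[0,0,0.003,0],[0,0,0.003,0],[0,0,0.003,0]]

```text
time_s: 23.92
eef_pos: [0.6018, 0.3081, 0.0152]
eef_rot: [0.0, 0.86, 0.511, 0.0]
wrist_force: [-2.9, -0.3, 5.0]
opening: 0.542
grasp_force: 63.5
```

>>> drive_tool:
  plan:
    - [[0,0,0.002,0],[0,0,0.003,0],[0,0,0.003,0],[0,0,0.003,0]]

```text
time_s: 24.25
eef_pos: [0.6018, 0.3081, 0.0152]
eef_rot: [0.0, 0.86, 0.511, 0.0]
wrist_force: [-6.1, -2.6, 13.2]
opening: 0.541
grasp_force: 64.3
```

>>> drive_tool:
  plan:
    - [[0,0,0,0],[0,0,0,0],[0,0,0,0],[0,0,0,0],[0,0,-0.08,0],[0,0,-0.16,0],[0,0,-0.24,0],[0,0,-0.3,0],[0,0,-0.3,0],[0,0,-0.3,0]]
  jaw: 0.1

```text
time_s: 25.08
eef_pos: [0.6029, 0.3085, 0.1354]
eef_rot: [0.0, 0.86, 0.511, 0.002]
wrist_force: [-0.4, -0.1, 0.0]
opening: 0.898
grasp_force: 0.0
```

```bash
python3 rect.py .6008 .3082 .03 mt2 dark 40;python3 -c "
from h import *
go(.343,.310,.14,13)"
```

```text
[ 17.  81. 132. 139. 141.]
c 0.6037006652832031 0.31301032714843746 size 56.287548828125004 55.294104003906256 edge yaw -28.101353 len 55.294117
p [0.6016 0.3081 0.1332] yaw -28.55 shift [-0.3047 -0.5701 -0.0171] roll -0.2308 q6 0.7964196521121115
```

View pics/mt2.png

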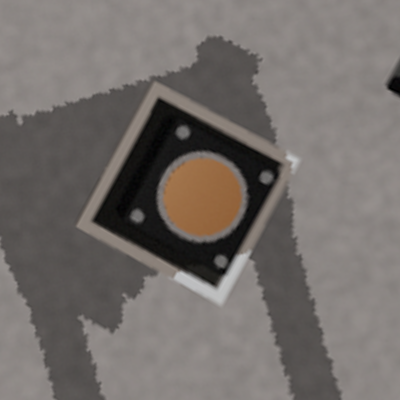

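The mount sits square and flat in its tray, window at (203,197). Next the carrier.

>>> drive_tool:
  plan:
    - [[-0.05,-0.095,-0.01,-0.035],[-0.1,-0.19,-0.017,-0.07],[-0.15,-0.28,-0.017,-0.11],[-0.2,-0.38,-0.017,-0.15],[-0.25,-0.47,-0.017,-0.19],[-0.305,-0.57,-0.017,-0.23],[-0.305,-0.57,-0.017,-0.23],[-0.305,-0.57,-0.017,-0.23],[-0.305,-0.57,-0.017,-0.23],[-0.305,-0.57,-0.017,-0.23]]
  jaw: 0

```text
time_s: 25.97
eef_pos: [0.3442, 0.3099, 0.1398]
eef_rot: [0.0, 0.624, 0.781, 0.0]
wrist_force: [1.2, -0.1, -0.1]
opening: 1.005
grasp_force: 0.0
```

```bash
python3 rect.py .343 .310 .028 car light 165;python3 -c "
from h import *
go(.343,.310,.011,13)"
```

```text
[ 80.  82. 132. 139. 141.]
p [0.3444 0.3099 0.1399] yaw 12.75 shift [ 0.0011 -0.0034  0.3223] roll -0.0014 q6 0.25320173880095004
```

```bash
cat > dep.py <<'E'
from h import *
import sys
x,y,z0,z1=map(float,sys.argv[1:5])
P=pose();p,d=ctrl.camera("wrist");K,T=WI["camera_matrix"],WI["T_tool_cam"]
v,u=np.mgrid[0:400,0:640];dx,dy=u-K[0,2],v-K[1,2];r=np.hypot(dx,dy)+1e-9;th=r/K[0,0]
D=np.stack([np.tan(th)*dx/r*d,np.tan(th)*dy/r*d,d],-1)[(d>0)&(th<1.4)]
W=P[1].apply(D@T[:3,:3].T+T[:3,3])+P[0]
W=W[(abs(W[:,0]-x)<.08)&(abs(W[:,1]-y)<.08)]
M=W[(W[:,2]>z0)&(W[:,2]<z1)]
print(len(W),len(M),np.percentile(M[:,2],[5,50,95]),"bench",np.median(W[abs(W[:,2])<.01][:,2]))
(c,s,a)=r=cv2.minAreaRect(M[:,:2].astype(np.float32)*1000);print(r)
h=np.histogram(W[:,2],bins=np.arange(-.01,.06,.005))[0];print(h)
E
python3 dep.py .343 .31 .022 .036
```

```text
70030 2724 [0.0268 0.0284 0.0296] bench 0.0005164455439966575
((343.8637390136719, 310.4189453125), (30.43060302734375, 90.65630340576172), 15.264480590820312)
[    0  5458 17467   615   110   124   136  2627    25     0     0     0
     0]
```

>>> drive_tool:
  plan:
    - [[0.001,-0.001,0.1,-0.014],[0.001,-0.001,0.2,-0.014],[0.001,-0.001,0.28,-0.014],[0.001,-0.001,0.323,-0.014],[0.001,-0.001,0.323,-0.014],[0.001,-0.001,0.323,-0.014]]

```text
time_s: 26.57
eef_pos: [0.3426, 0.3097, 0.0101]
eef_rot: [-0.001, 0.607, 0.795, -0.001]
wrist_force: [-0.9, -0.5, -0.2]
opening: 0.999
grasp_force: 0.0
```

>>> drive_tool:
  plan:
    - [[0,0,0,0],[0,0,0,0],[0,0,0,0],[0,0,0,0],[0,0,0,0],[0,0,0,0],[0,0,0,0],[0,0,0,0],[0,0,0,0],[0,0,0,0]]
  jaw: 1

```text
time_s: 27.4
eef_pos: [0.3435, 0.3107, 0.0122]
eef_rot: [0.0, 0.606, 0.795, 0.001]
wrist_force: [-0.4, -1.0, 7.2]
opening: 0.334
grasp_force: 60.0
```

```bash
python3 -c "
from h import *
go(.6805,-.0228,.17,-3.5)"
```

```text
p [0.3435 0.3107 0.0122] yaw 15.38 shift [-1.0273  0.5922 -0.3936] roll 0.1049 q6 0.20990828651371396
```

>>> drive_tool:
  plan:
    - [[0,0,-0.1,0],[0,0,-0.2,0],[0,0,-0.3,0],[-0.07,0.04,-0.37,0],[-0.15,0.087,-0.39,0.02],[-0.235,0.135,-0.39,0.035],[-0.32,0.185,-0.39,0.05],[-0.405,0.234,-0.39,0.065],[-0.49,0.282,-0.39,0.08],[-0.575,0.331,-0.39,0.095],[-0.66,0.38,-0.39,0.105],[-0.745,0.43,-0.39,0.105]]

```text
time_s: 28.4
eef_pos: [0.5882, 0.0668, 0.1671]
eef_rot: [0.0, 0.729, 0.684, 0.0]
wrist_force: [-0.2, 0.2, -1.0]
opening: 0.336
grasp_force: 59.9
```

>>> drive_tool:
  plan:
    - [[0,0,0,0],[0,0,0,0],[0,0,0,0]]

```text
time_s: 28.65
eef_pos: [0.5866, 0.0686, 0.1665]
eef_rot: [-0.001, 0.729, 0.685, -0.0]
wrist_force: [-0.1, 0.8, -1.0]
opening: 0.341
grasp_force: 59.9
```

```bash
python3 rect.py .6805 -.0228 .006 lt dark 50; python3 dep.py .6805 -.0228 .0065 .012; python3 -c "
from h import *
go(.6805,-.0228,.165,-3.5)"
```

```text
[ 13.  15. 123. 144. 191.]
c 0.6873 -0.0368 size 146.4 131.20000000000002 edge yaw -90.0 len 131.2
10414 798 [0.0071 0.0084 0.0095] bench 0.0008980954263646951
((683.136962890625, -6.269886016845703), (84.82757568359375, 55.352699279785156), 85.9352798461914)
[   0 1822 6492 1628    5    0    0    0    0    0    0    0    0]
p [0.5863 0.0695 0.1668] yaw -3.46 shift [-0.2162  0.2491  0.0042] roll 0.0002 q6 -0.02270933735375757
```

>>> drive_tool:
  plan:
    - [[-0.07,0.08,0,0.003],[-0.14,0.16,0,0.003],[-0.21,0.242,0,0.003],[-0.216,0.251,0.03,0.003],[-0.216,0.251,0.1,0.003],[-0.216,0.251,0.2,0.003],[-0.216,0.251,0.29,0.003],[-0.216,0.251,0.3,0.003],[-0.216,0.251,0.3,0.003],[-0.216,0.251,0.3,0.003]]

```text
time_s: 29.58
eef_pos: [0.683, -0.0232, 0.0487]
eef_rot: [0.001, 0.731, 0.682, 0.0]
wrist_force: [0.0, -0.0, -1.0]
opening: 0.335
grasp_force: 60.0
```

```bash
python3 -c "
from h import *
go(.6812,-.0225,.017,-4)"
```

```text
p [ 0.683  -0.0232  0.0487] yaw -4.01 shift [ 0.0015 -0.0047  0.0792] roll -0.0 q6 -0.13735307647587724
```

>>> drive_tool:
  plan:
    - [[0.001,-0.004,0.025,0],[0.001,-0.004,0.05,0],[0.001,-0.004,0.07,0],[0.001,-0.004,0.079,0],[0.001,-0.004,0.079,0],[0.001,-0.004,0.079,0]]

```text
time_s: 30.08
eef_pos: [0.6808, -0.0234, 0.0163]
eef_rot: [0.0, 0.732, 0.682, 0.0]
wrist_force: [-3.4, 0.9, 5.6]
opening: 0.335
grasp_force: 61.0
```

>>> drive_tool:
  plan:
    - [[0,0,0.002,0],[0,0,0.003,0],[0,0,0.003,0],[0,0,0.003,0]]

```text
time_s: 30.42
eef_pos: [0.6808, -0.0234, 0.0162]
eef_rot: [-0.0, 0.732, 0.682, -0.0]
wrist_force: [-7.0, 1.1, 12.6]
opening: 0.334
grasp_force: 61.9
```

>>> drive_tool:
  plan:
    - [[0,0,0,0],[0,0,0,0],[0,0,0,0],[0,0,0,0],[0,0,0,0],[0,0,-0.08,0],[0,0,-0.16,0],[0,0,-0.25,0],[0,0,-0.34,0],[0,0,-0.4,0],[0,0,-0.4,0]]
  jaw: 0.2

```text
time_s: 31.33
eef_pos: [0.6845, -0.0242, 0.1819]
eef_rot: [0.005, 0.732, 0.682, 0.003]
wrist_force: [1.0, -0.5, 1.3]
opening: 0.799
grasp_force: 0.0
```

>>> drive_tool:
  plan:
    - [[0,-0.1,0,0],[0,-0.2,0,0],[0,-0.3,0,0],[0,-0.4,0,0],[0,-0.5,0,0],[0,-0.6,0,0],[0,-0.7,0,0],[0,-0.75,0,0],[0,-0.75,0,0],[0,-0.75,0,0]]

```text
time_s: 32.17
eef_pos: [0.3811, -0.0021, 0.1742]
eef_rot: [0.001, 0.732, 0.681, 0.0]
wrist_force: [0.8, -0.2, 0.8]
opening: 0.798
grasp_force: 0.0
```

```bash
python3 - <<'E'
from h import *
i=ctrl.camera_info
def crop(p,n,X,f=4,h=33,w=50):
    c=i(n);v=c["R"]@X+c["t"];u=c["camera_matrix"]@v/v[2];a,b=int(u[0]),int(u[1])
    q=p[b-h:b+h,a-w:a+w,::-1];return cv2.resize(q,(400,264),interpolation=cv2.INTER_CUBIC)
t,_=ctrl.camera("top");s,_=ctrl.camera("scene")
A=np.vstack([np.hstack([crop(p,n,np.array(X)) for X in((.588,-.311,.03),(.681,-.023,.02))]) for p,n in((t,"top"),(s,"scene"))])
cv2.imwrite("pics/fin.png",cv2.convertScaleAbs(A,alpha=1.5))
print(ctrl.get_obs()["eef_pos"])
E
```

```text
[ 0.3825 -0.0025  0.1745]
```

View pics/fin.png

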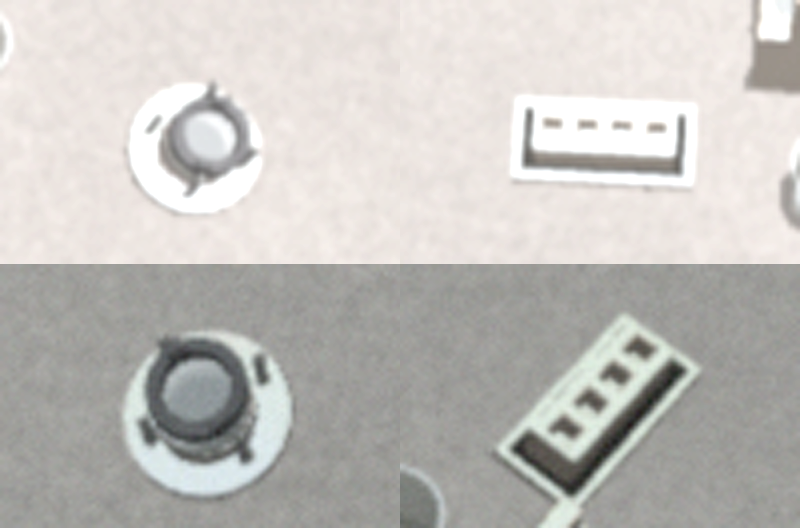

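The final crops show the stack at (208,133)/(200,390), between its pins, and the carrier inside the long tray at (605,137)/(600,400). I'll check levelness with depth before handing in.

```bash
python3 - <<'E'
from h import *
for n in("top","scene"):
    i=ctrl.camera_info(n);d=np.mean([ctrl.camera(n)[1] for _ in range(4)],0);v,u=np.mgrid[0:400,0:640];K=i["camera_matrix"]
    W=(np.stack([(u-K[0,2])/K[0,0]*d,(v-K[1,2])/K[1,1]*d,d],-1).reshape(-1,3)-i["t"])@i["R"]
    for k,c,z,r in(("ring",(.588,-.311),.046,.027),("mount",(.6015,.308),.030,.024),("carr",(.681,-.0232),.032,.044)):
        M=W[(np.hypot(W[:,0]-c[0],W[:,1]-c[1])<r)&(abs(W[:,2]-z)<.004)]
        A=np.c_[M[:,:2]-M[:,:2].mean(0),np.ones(len(M))];f=np.linalg.lstsq(A,M[:,2],rcond=None)[0]
        print(n,k,len(M),"centre",(M.min(0)+M.max(0))[:2]/2,"z",f[2],"tilt deg",np.degrees(f[:2]))
E
```

```text
top ring 163 centre [ 0.5853 -0.3124] z 0.04539890551058852 tilt deg [ 0.3343 -0.7372]
top mount 271 centre [0.6014 0.3078] z 0.030141682760254435 tilt deg [-0.559  -0.1037]
top carr 283 centre [ 0.6794 -0.0233] z 0.03112939327894598 tilt deg [ 0.6123 -0.1965]
scene ring 266 centre [ 0.5861 -0.312 ] z 0.047546288199568874 tilt deg [-1.1936 -0.025 ]
scene mount 187 centre [0.6013 0.3081] z 0.03255711533647592 tilt deg [-1.2065  0.9217]
scene carr 406 centre [ 0.6799 -0.0232] z 0.03376763330185513 tilt deg [-0.6197 -0.0283]
```

Everything is level and at the expected height.

```bash
python3 -c "
from bench import ctrl
print(ctrl.hand_in())"
```

```text
the job is handed in; nothing more can be done
None
```

Job handed in at about 33 s: spacer, lens and ring are stacked flat in the cell, the filter mount and cuvette carrier lie flat in their own trays, the bottle and beaker were not touched, and the gripper is clear and holding nothing; the verdict was not returned.

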